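# Brake check on the tube wheel

### The job

Check the parking brake of the tube wheel before the next run: push its red-handled lever down, clicking through the ratchet, to the third and last notch, and take the hand away so that the notch alone holds it. Then press the green release button behind the lever and keep it down until the lever has sprung fully back up, and let go. Leave the mixer's red button and the two bottles alone.

Things in the scene. Friction and masses are not known exactly. Their poses are not given: they have to be found in the camera images.
- tube_wheel: White machine, 250 x 320 x 100 mm; origin: centre of its underside. x points away from the operator's side, y left, z up. The lever swings in the upright plane y = -100 mm; its hinge pin lies along y at x = 0, 125 mm up. Left of it a flat rotor with eight blue-capped tubes: rim 75 mm from that plane, caps 156 mm up. The white tube rack beside the machine is 90 mm high.
- brake_lever (a joint): Lever angle (rad): 0 up at rest, 55 degrees above level and leaning to -x; grows as the handle goes down (elevation 0.96 - q). Notches 0.25, 0.50, 0.75; end stop 0.90. A return spring lifts it (2 to 3 N at the grip); a pawl holds it at the last notch passed, within 0.03: push about 0.1 past the third notch, lift off. Starts at rest or in the first notch.
- lever_grip (a point): Centre of the lever's round red grip (24 mm thick, 90 mm long along the lever), 125 mm from the hinge pin. The rest of the lever is a steel rod 14 mm thick. Can be pushed down from above with closed fingers.
- release_top (a point): Centre of the top of the green round release button (28 mm across) on the machine's lid, at x = 75, y = -100, z = 124 mm of the machine. Press straight down: 8 mm travel; 4 to 7 N over the first 4 mm while the lever is held, then it yields (2 to 3 N) to a firm stop; springs back. Once past 4 mm the lever flies up within half a second; let go too soon and it stops at a lower notch.
- mixer_button_top (a point): Bystander: top of the red button (30 mm across, 92 mm above the bench) on the yellow vortex mixer (140 x 140 mm, 110 mm high) beside the tube wheel, left or right. Not to be pressed.
- bottle_blue: Bystander: loose glass jar with a blue cap, 60 mm across, 115 mm high, standing in front of the tube wheel; origin at the centre of its underside.
- bottle_yellow: Bystander: loose glass jar with a yellow cap, same size as the blue one; origin at the centre of its underside.

How it is judged (in metres and radians):
On the way, in this order (a step that is already met when the one before it is completed fails the run):
1. the lever stands in its third notch, held by the notch alone: nothing touches it (value of joint brake_lever between 0.66 and 0.84 rad and contact force between each of the fingers, the arm and anything else below 0.3 N), for 0.3 s.
2. the green release button is pressed down (3 mm or more) (distance of release_top from where it was at the start of the episode above 0.003 m), for 0.1 s.
At the end, for the whole second after the job is handed in: After the lever has stood in the third notch by itself and the release button has been pressed, the lever is back up at rest (below 0.1 rad), the release button is out again (within 2 mm), and both bottles stand upright within 30 mm of where they were (value of joint brake_lever below 0.1 rad and distance of release_top from where it was at the start of the episode below 0.002 m and distance of each of bottle_blue, bottle_yellow from where it was at the start of the episode below 0.03 m and angle between each of bottle_blue, bottle_yellow's own z axis and vertical below 0.2 rad); the robot touches nothing.
It fails at once if the mixer's red button is pressed (more than 3 mm) (distance of mixer_button_top from where it was at the start of the episode above 0.003 m).
It fails at once if a bottle is knocked over or pushed away (30 mm) (distance of any of bottle_blue, bottle_yellow from where it was at the start of the episode above 0.03 m or angle between any of bottle_blue, bottle_yellow's own z axis and vertical above 0.35 rad).
It also fails if it takes over 40 s, if anything falls off the work surface, if the arm or the gripper's body presses on something with over 40 N, if the wrist force passes 120 N, or if a joint passes its speed limit or range.

### The arm

A 7-joint arm with a two-finger parallel gripper is mounted at the origin on the work surface. World frame = base frame: x ahead of the robot, y to its left, z up, the work surface at z = 0. Lengths are in mm, angles in rad, forces in N, time in s.
With the tool pointing down it reaches from about 425 to 950 mm from the base axis. Payload 4.7 kg.
Tool frame: the origin (TCP) lies at the very end of the fingers, on their centre line; the grasp point (between the pads) lies bot.grip_point_offset behind it (bot.grip_point_offset is the distance from the TCP to the grasp point, in mm); z points along the fingers, y is the line along which they close (so a half turn about z gives the same grasp; the last joint's range is limited). The gripper opens to 85 mm and grips with 20 to 120 N. Pads are 22 mm wide; open, the fingers measure 114 mm over their backs; the gripper's body (76 mm by 85 mm) begins 54 mm behind the grasp point. The pads swing forward as they close: fully open they stand 13 mm farther back than shut.
Start: joints at [1.298, 0.469, -0.049, 1.532, 0.024, 1.141, -0.082], TCP at [162.986, -655.045, 231.335] pointing down, gripper open.
Joint ranges: [-2.59, 2.59], [-0.33, 1.99], [-1.39, 1.29], [0.1, 2.45], [-1.04, 4.18], [0.21, 1.99], [-2.66, 2.66]. Speed limits (rad/s): [2.57, 2.57, 3.14, 3.14, 3.14, 3.14, 3.14].

### API

Orientations are given as a rotation vector (axis times angle).
In Python, from plant import bot gives the robot as it stands. Calls block until the motion is done:
- bot.movep(position, orientation): joint-space move of the TCP to a pose.
- bot.move_linear(position, frame=None, velocity=150): straight line of the TCP; frame=None keeps the orientation; velocity is the mean speed in mm/s.
- bot.movej(angles): joint-space move.
- bot.move_gripper(opening, grip_force=None): finger opening in mm; grip_force is the grip in N (None keeps the last); returns when the fingers have stopped.
- bot.sleep(seconds).
- bot.inverse_kinematics(position, orientation): joint angles nearest the present ones, or None.
- bot.capture(name): name is "side" or "top" or "wrist"; returns (picture, depth): 400x640x3 uint8, red, green, blue; 400x640 float32, mm along the optical axis (not along the pixel's ray), 0 where there is no reading.
- bot.calibration(name): a dict with "camera_matrix" (3x3 intrinsics, pixels), "view" (4x4, takes a point from world to camera coordinates); the wrist camera has in their place "tool_from_camera" (4x4, takes a point from camera to tool coordinates, whose origin is the TCP and whose axes are the flange's). Camera axes: x right, y down, z forward; pixel columns grow to the right and rows downward; lengths in mm; the calibration is good to about 2 mm. A picture is of the moment at which its call begins: read the wrist's pose just before it. calibration takes no time and is no camera call.
A pose or a line that the arm cannot do raises bot.PlanningError and nothing moves.
- bot.finish_job(): hands the job in; it is judged then, once.
Readings, each from a call of its own:
- bot.get_time_s(): time.
- bot.get_joint_positions(): joint angles.
- bot.get_joint_velocities(): joint speeds.
- bot.get_joint_torque(): joint torques, N m.
- bot.get_tcp_pos(): TCP position.
- bot.get_tcp_rot(): TCP orientation.
- bot.get_ft_force(): force on the tool from outside, world axes, zero at the start.
- bot.get_torque(): the same for the moment, N m.
- bot.get_grip_width(): finger opening in mm.
- bot.get_finger_force(): force on a finger pad.
Only numpy, scipy, OpenCV 4.12 (cv2) and the standard library are available. Lean on these libraries where they do the work, as an engineer would, in place of code of your own. Each camera call takes 0.05 s, during which the arm holds its last target. There are 200 camera calls.

## Working session

There is one attempt and no reset: what is moved stays moved. The work goes in short steps, each a Python script; the robot and the scene stay as the last script left them, time stands still between calls to the robot, and variables do not carry over. Pictures are saved under pics/ and viewed, at most 10 in all, crops included, and the job is handed in when it is done.

```bash
ls; mkdir -p pics
python3 - <<'E'
from plant import bot
import cv2,numpy as np
ims=[]
for n in("side","top"):
    p,d=bot.capture(n); np.savez(f"pics/{n}.npz",p=p,d=d); cv2.imwrite(f"pics/{n}.png",p[:,:,::-1])
    c=bot.calibration(n); print(n,c["camera_matrix"].tolist(),np.round(c["view"],3).tolist())
print(bot.get_time_s(),bot.get_tcp_rot(),bot.grip_point_offset)
E
```

```text
pics
plant.py
side [[451.8506393036252, 0.0, 315.9031843727583], [0.0, 451.8506393036252, 204.4788988714136], [0.0, 0.0, 1.0]] [[0.941, -0.337, 0.014, -459.533], [-0.221, -0.646, -0.731, 321.293], [0.255, 0.685, -0.683, 1048.862], [0.0, 0.0, 0.0, 1.0]]
top [[385.22419234599363, 0.0, 321.09486135401676], [0.0, 385.22419234599363, 196.9301675555622], [0.0, 0.0, 1.0]] [[-0.066, -0.998, -0.001, 152.626], [-0.975, 0.065, -0.212, 570.766], [0.212, -0.013, -0.977, 1022.571], [0.0, 0.0, 0.0, 1.0]]
0.1 [-3.11651857e+00 -3.81816164e-01  4.72359977e-04] 18.700000000000003
```

View pics/side.png

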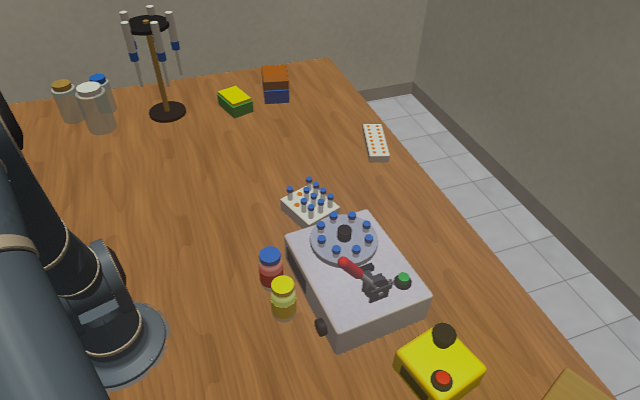

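View pics/top.png

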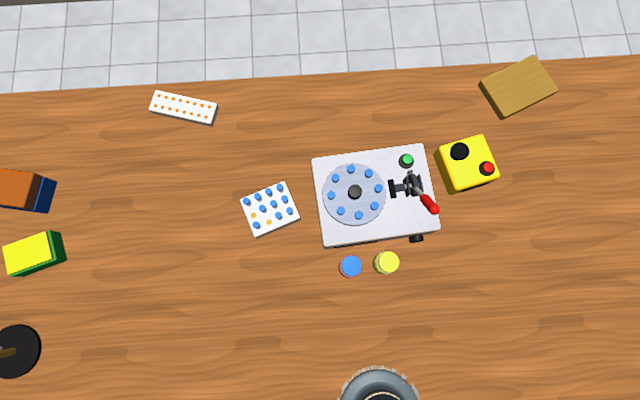

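Side view: green button at (403,281), red grip at about (350,268), mixer red button (441,379). Top view: green (406,160), grip (429,203), mixer to the machine's right (red at 487,168), jars at (350,266) and (387,262).

```bash
cat > h.py <<'E'
import cv2,numpy as np
from plant import bot
def mask(p,col,box):
    h=cv2.cvtColor(p,cv2.COLOR_RGB2HSV); H,S,V=h[...,0].astype(int),h[...,1],h[...,2]
    m={'red':((H<6)|(H>174))&(S>150)&(V>90),'green':(abs(H-65)<18)&(S>120),'blue':(abs(H-108)<12)&(S>120),'yellow':(abs(H-30)<5)&(S>170)}[col]
    z=np.zeros_like(m); x0,y0,x1,y1=box; z[y0:y1,x0:x1]=m[y0:y1,x0:x1]; return z
def cam(n):
    c=bot.calibration(n); return c["camera_matrix"],c["view"]
def cloud(n,d,m):
    K,V=cam(n); v,u=np.nonzero(m&(d>0)); z=d[v,u]
    c=np.c_[(u-K[0,2])*z/K[0,0],(v-K[1,2])*z/K[1,1],z,np.ones_like(z)]
    return (c@np.linalg.inv(V).T)[:,:3]
def tri(a,b):
    P=[cam(n)[0]@cam(n)[1][:3] for n in("side","top")]
    X=cv2.triangulatePoints(*P,np.float64(a).reshape(2,1),np.float64(b).reshape(2,1)).ravel(); X=X[:3]/X[3]
    e=[np.round((P_@np.r_[X,1])[:2]/(P_@np.r_[X,1])[2]-q,1) for P_,q in zip(P,(a,b))]
    return X,e
def cen(m):
    v,u=np.nonzero(m); return np.array([u.mean(),v.mean()])
E
python3 - <<'E'
from h import *
D={n:np.load(f"pics/{n}.npz") for n in("side","top")}
def go(name,col,bs,bt):
    ms=mask(D['side']['p'],col,bs); mt=mask(D['top']['p'],col,bt)
    print(name,ms.sum(),mt.sum(),[np.round(x,1) for x in tri(cen(ms),cen(mt))])
    for n,m in(('side',ms),('top',mt)):
        c=cloud(n,D[n]['d'],m); print('  ',n,np.round(np.median(c,0),1),'z90',np.round(np.percentile(c[:,2],[5,95]),1))
    return ms,mt
go('green','green',(385,265,420,300),(390,145,420,175))
a,b=go('grip','red',(325,245,375,290),(410,180,445,220))
for m in(a,b):
    v,u=np.nonzero(m); c=np.array([u.mean(),v.mean()]); w,V=np.linalg.eigh(np.cov(np.c_[u,v].T)); t=(np.c_[u,v]-c)@V[:,1]; print(c,V[:,1],t.min(),t.max(),w)
go('mixbtn','red',(425,365,460,395),(475,155,500,180))
go('jarB','blue',(255,240,285,265),(335,250,365,280))
go('jarY','yellow',(268,270,300,300),(370,245,402,278))
E
```

```text
green 73 88 [array([ 656.5, -123.9,  121.8]), array([[-0.4,  0.1],
       [ 0.1, -0.5]])]
   side [ 656.5 -125.   123.9] z90 [121.6 126.2]
   top [ 655.5 -123.   122. ] z90 [110.6 125.8]
grip 131 194 [array([ 508. , -134.3,  239.9]), array([[-0.,  0.],
       [ 0., -0.]])]
   side [ 500.6 -140.9  259.3] z90 [210.2 265.8]
   top [ 506.  -132.2  249.3] z90 [210.5 264.8]
[348.82442748 263.57251908] [-0.8784855  -0.47776901] -16.556476628844596 11.215941498902161 [ 3.44683946 63.16102901]
[429.49484536 203.75773196] [0.65918008 0.75198512] -12.185316974790725 11.897296483401767 [ 5.7964695  43.18854732]
mixbtn 13 97 [array([ 629.6, -354.5,   90.7]), array([[-0.8,  0.3],
       [ 0.1, -0.8]])]
   side [ 634.  -349.6   91.1] z90 [80.9 93.2]
   top [ 627.  -353.9   90.5] z90 [82.  94.2]
jarB 266 320 [array([383.1,  49.7, 114.1]), array([[-0.1,  0. ],
       [ 0. , -0.1]])]
   side [383.5  48.5 115.2] z90 [112.2 117.7]
   top [382.8  49.7 113.8] z90 [110.8 117.1]
jarY 334 39 [array([386.8, -35.4,  98.5]), array([[-1.4,  0.2],
       [ 0.2, -1.8]])]
   side [387.  -48.5 115.2] z90 [112.2 117.8]
   top [382.4 -27.1 111.3] z90 [ 40.  115.6]
```

Run:
```python
from h import *
d=np.load("pics/top.npz"); K,V=cam("top")
b=np.zeros((400,640),bool); b[135:255,300:450]=1
c=cloud("top",d['d'],b); s=c[abs(c[:,2]-100)<5]
r=cv2.minAreaRect(s[:,:2].astype(np.float32)); print("lid",len(s),r,np.median(s[:,2]))
p=np.array([162.986,-655.045,400.]); 
bot.move_linear(p,velocity=250); bot.move_gripper(0)
yaw=.065; rot=np.pi*np.array([np.cos(yaw/2),np.sin(yaw/2),0])
bot.movep([540,-130,400],rot)
from scipy.spatial.transform import Rotation as R
T=np.eye(4); T[:3,:3]=R.from_rotvec(bot.get_tcp_rot()).as_matrix(); T[:3,3]=bot.get_tcp_pos()
im,dd=bot.capture("wrist"); k=bot.calibration("wrist")
np.savez("pics/wrist.npz",p=im,d=dd,T=T@k["tool_from_camera"],K=k["camera_matrix"]); cv2.imwrite("pics/wrist.png",im[:,:,::-1])
print(np.round(T,3).tolist(),np.round(k["tool_from_camera"],2).tolist(),bot.get_time_s(),bot.get_ft_force(),bot.get_grip_width())
```

```text
lid 5977 ((554.6690673828125, -33.45960998535156), (288.72149658203125, 318.2032470703125), 4.523736000061035) 99.01843675157158
[[0.998, 0.063, -0.0, 539.894], [0.063, -0.998, -0.0, -131.293], [-0.0, 0.0, -1.0, 399.85], [0.0, 0.0, 0.0, 1.0]] [[-0.0, -0.96, -0.27, 70.13], [1.0, -0.0, 0.0, -0.16], [-0.0, -0.27, 0.96, -142.62], [0.0, 0.0, 0.0, 1.0]] 4.05 [0.76984751 0.76812651 0.66005665] 0.02024810138637512
```

View pics/wrist.png

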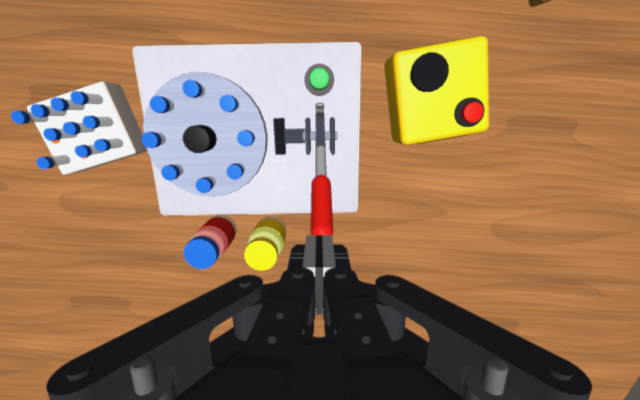

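Wrist view: green button at (319,78), lever hinge at (320,135), red grip around (321,205). The lever runs straight down the image, so tool and machine yaw agree.

Run:
```python
from h import *
w=np.load("pics/wrist.npz"); T,K=w['T'],w['K']
def ray(u,z):
    d=T[:3,:3]@np.linalg.inv(K)@np.r_[u,1]; return T[:3,3]+d*(z-T[2,3])/d[2]
m=mask(w['p'],'green',(300,60,340,100)); g=cen(m); r=mask(w['p'],'red',(305,170,340,236))
print("g",g,ray(g,124),"hinge",ray([320,135],125))
for mm in(m,r):
    v,u=np.nonzero(mm&(w['d']>0)); z=w['d'][v,u]; c=(T[:3,:3]@np.linalg.inv(K)@np.c_[u*z,v*z,z].T).T+T[:3,3]
    print(np.median(c,0),np.percentile(c,[3,97],axis=0).round(1).tolist())
top=np.load("pics/top.npz"); gt=cen(mask(top['p'],'green',(390,145,420,175)))
Kt,Vt=cam("top"); Tw=np.linalg.inv(T)
X=cv2.triangulatePoints(K@Tw[:3],Kt@Vt[:3],g.reshape(2,1),gt.reshape(2,1)).ravel(); print("tri",X[:3]/X[3])
# grip centreline direction
e=[]
for row in(180,195,210,225):
    u=np.nonzero(r[row])[0]; e.append((row,u.min(),u.max()))
print(e)
```

```text
g [318.82848837  78.04069767] [ 657.7503384  -124.54786001  124.        ] hinge [ 583.8943743  -130.77253394  125.        ]
[ 657.72715502 -124.50124904  123.65709474] [[645.9, -135.8, 121.7], [669.4, -112.9, 125.2]]
[ 514.89544438 -135.4541412   241.6383168 ] [[494.9, -146.7, 206.9], [539.6, -125.6, 265.6]]
tri [ 658.13391347 -125.16663945  113.79342746]
[(180, np.int64(313), np.int64(328)), (195, np.int64(312), np.int64(330)), (210, np.int64(312), np.int64(331)), (225, np.int64(311), np.int64(332))]
```

Run:
```python
from h import *
yaw=.075; ex=np.array([np.cos(yaw),np.sin(yaw)]); hinge=np.array([657.3,-124.3])-75*ex
rot=np.pi*np.array([np.cos(yaw/2),np.sin(yaw/2),0])
def pose(q):
    e=.96-q; a=-128*np.cos(e)+12*np.sin(e); return np.r_[hinge+(a+11)*ex,125+128*np.sin(e)+12*np.cos(e)]
p=pose(0); bot.movep(p+[0,0,25],rot)
for q in list(np.arange(0,.71,.14))+[.76,.80,.83,.86]:
    bot.move_linear(pose(q),velocity=80 if q<.72 else 40)
    f=bot.get_ft_force(); print(round(q,2),np.round(pose(q)-bot.get_tcp_pos(),1),np.round(f,1))
    if abs(f[2])>20: break
top=bot.get_tcp_pos(); bot.move_linear(top+[0,0,20],velocity=60); bot.move_linear(top+[0,0,150],velocity=250)
im,d=bot.capture("side"); c=cloud("side",d,mask(im,'red',(300,240,375,320))); print(len(c),np.percentile(c,[5,50,95],axis=0).round(1).tolist())
cv2.imwrite("pics/s2.png",cv2.resize(im[200:350,250:450,::-1],None,fx=4,fy=4)); print(bot.get_time_s())
```

```text
0.0 [-0.2 -0.  -0.2] [0.4 0.2 0.6]
0.14 [-0.   0.  -0.3] [0.8 0.7 1.1]
0.28 [0.2 0.1 0. ] [ 0.4 -0.6  0.8]
0.42 [0.4 0.  0.3] [0.5 0.6 1.4]
0.56 [ 0.4 -0.   0.3] [-0.2 -0.1  1.3]
0.7 [ 0.4 -0.   0.1] [-0.8 -0.   1.4]
0.76 [-0.1 -0.   0.1] [ 0.  -0.6  0.8]
0.8 [ 0.  -0.   0.2] [-0.1 -0.8  2.3]
0.83 [0.1 0.  0.2] [1.1 1.4 1.8]
0.86 [0.1 0.  0.2] [-0.5  0.2  2.5]
335 [[423.0, -152.4, 151.9], [456.9, -144.8, 161.0], [495.7, -135.0, 169.4]]
9.3083
```

View pics/s2.png

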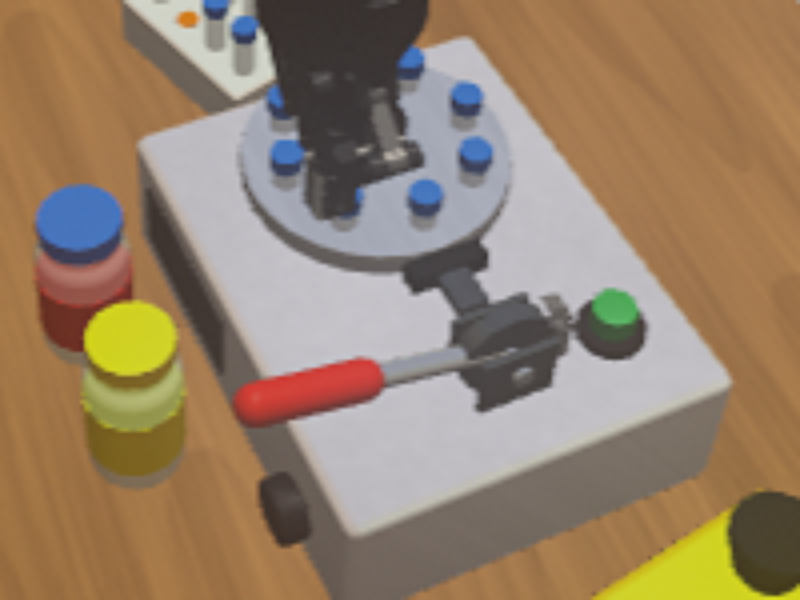

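Side crop: lever stands nearly level in the third notch (grip surface z ≈ 161, slope ≈ 0.23 rad), hand well clear, bottles untouched. Next, the release button.

Run:
```python
from h import *
g=np.array([657.3,-124.3]); P=bot.get_tcp_pos()
bot.move_linear(np.r_[g,P[2]],velocity=200); bot.move_linear(np.r_[g,145],velocity=150); bot.move_linear(np.r_[g,127],velocity=50)
print(bot.get_ft_force().round(1))
for z in np.arange(125,112.9,-1):
    bot.move_linear(np.r_[g,z],velocity=40); bot.sleep(.05)
    f=bot.get_ft_force()[2]; print(z,bot.get_tcp_pos()[2].round(1),f.round(1))
    if f>14: break
bot.sleep(1.0)
im,d=bot.capture("side"); c=cloud("side",d,mask(im,'red',(300,240,375,320))); print(len(c),np.percentile(c,[5,50,95],axis=0).round(1).tolist(),bot.get_ft_force().round(1))
cv2.imwrite("pics/s3.png",cv2.resize(im[200:350,250:450,::-1],None,fx=4,fy=4)); print(bot.get_time_s())
```

```text
[ 0.2 -0.4 -0.2]
125.0 125.1 -0.0
124.0 124.2 0.4
123.0 123.3 1.5
122.0 122.6 5.8
121.0 121.3 4.8
120.0 119.7 1.8
119.0 119.0 2.1
118.0 118.1 2.7
117.0 117.1 2.6
116.0 116.2 3.1
115.0 116.0 8.2
114.0 115.9 12.3
113.0 115.8 17.2
106 [[484.6, -145.8, 210.0], [497.8, -140.7, 261.4], [534.8, -134.1, 266.7]] [-3.8  0.7 16.8]
17.0333
```

View pics/s3.png

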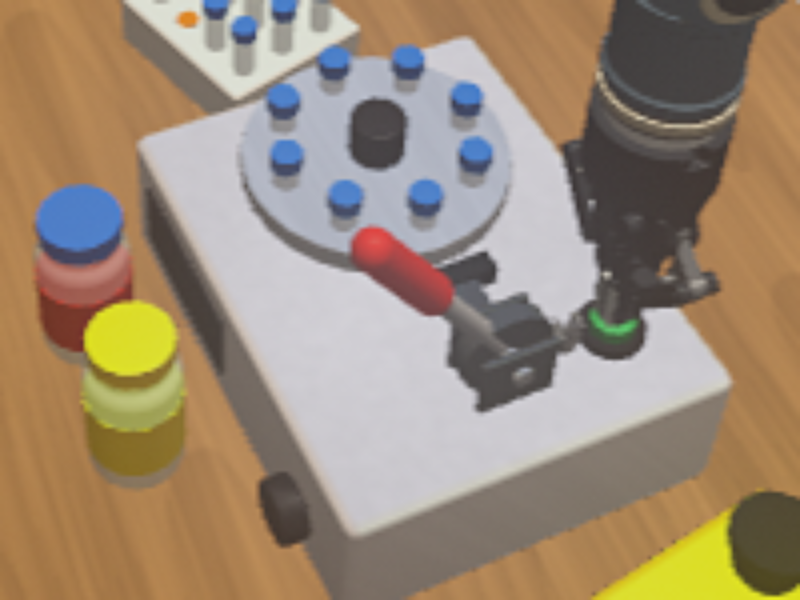

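The button is fully down and the lever has sprung back to its rest angle (grip top z ≈ 266, same as at the start); bottles undisturbed. Let go, check, and hand in.

Run:
```python
from h import *
P=bot.get_tcp_pos(); bot.move_linear(P+[0,0,20],velocity=60); bot.move_linear(P+[0,0,180],velocity=250); bot.sleep(.3)
im,d=bot.capture("side")
for n,col,b in(("lever",'red',(300,240,375,320)),("button",'green',(385,265,420,300))):
    c=cloud("side",d,mask(im,col,b)); print(n,len(c),np.percentile(c,[5,50,95],axis=0).round(1).tolist())
c=c if len(c) else None
print(bot.get_ft_force().round(1),bot.get_time_s())
print(bot.finish_job())
```

```text
lever 98 [[484.3, -146.3, 210.6], [497.0, -140.2, 261.3], [534.6, -133.6, 266.8]]
button 66 [[645.9, -133.5, 121.5], [656.4, -125.2, 123.9], [665.6, -116.5, 126.3]]
[ 0.9 -0.3 -0.1] 18.7083
the job is handed in; nothing more can be done
None
```

The brake check is done and handed in at about 19 s: the third notch held the lever by itself, the release button sent it fully back up and came out again, and the mixer button and both bottles were never touched.

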